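# Clear the bench after a gluing job

## Robot

A 6-joint arm with a two-finger parallel gripper is mounted at the origin on the work surface. World frame = base frame: x ahead of the robot, y to its left, z up, the work surface at z = 0. Lengths are in m, angles in rad, forces in N, time in s.
With the tool pointing down it reaches from about 0.25 to 0.775 m from the base axis. Payload 4 kg.
Tool frame: the origin (TCP) lies at the very end of the fingers, on their centre line; the grasp point (between the pads) lies 19 mm behind it; z points along the fingers, y is the line along which they close (so a half turn about z gives the same grasp; the last joint's range is limited). The gripper opens to 85 mm and grips with 20 to 120 N. Pads are 22 mm wide; open, the fingers measure 114 mm over their backs; the gripper's body (76 mm by 85 mm) begins 54 mm behind the grasp point. The pads swing forward as they close: fully open they stand 13 mm farther back than shut.
Start: joints at [-1.391, 0.087, 1.371, -0, 1.684, -0.103], TCP at [0.153, -0.528, 0.231] pointing down, gripper open.
Joint ranges: [-3.1, 3.1], [-0.76, 2.03], [0.27, 2.55], [-1.08, 4.22], [0.17, 2.65], [-2.57, 2.57]. Speed limits (rad/s): [2.79, 2.79, 3.14, 3.14, 3.14, 3.14].

## Interface

Orientations are given as a 3x3 rotation matrix whose columns are the frame's x, y, z axes.
In Python, from workcell import * gives the robot as it stands. Calls block until the motion is done:
- move_ptp(position, orientation): joint-space move of the TCP to a pose.
- move_linear(position, rotation=None, v=0.15, guard=None): straight line of the TCP; rotation=None keeps the orientation; v is the mean speed in m/s. With guard (N) it stops when the force on the tool has changed by that much, and returns True; else False.
- move_j(angles): joint-space move.
- command_gripper(opening): opening from 0.0 (shut) to 1.0 (fully open); the grip force is fixed at half the most; returns when the fingers have stopped.
- dwell(seconds).
- solve_ik(position, orientation): joint angles nearest the present ones, or None.
- observe(): the state.
- get_image(name): name is "scene" or "side" or "wrist"; returns a dict with "image" (480x640x3 uint8, red, green, blue), "camera_matrix" (3x3 intrinsics, pixels), "rvec" (rotation vector, rad) and "tvec" (3), from world to camera coordinates, as OpenCV has them; the wrist camera has in their place "hand_eye" (4x4, takes a point from camera to tool coordinates, whose origin is the TCP and whose axes are the flange's). Camera axes: x right, y down, z forward; pixel columns grow to the right and rows downward; lengths in m; the calibration is good to about 2 mm. A picture is of the moment at which its call begins: read the wrist's pose just before it. There is no depth.
A pose or a line that the arm cannot do raises IKError and nothing moves.
- sign_off(): hands the job in; it is judged then, once.
The state is a dict: "clock": time; "q": joint angles; "qvel": joint speeds; "joint_torque": joint torques, N m; "eef_pos": TCP position; "eef_rot": TCP orientation; "force": force on the tool from outside, world axes, zero at the start; "ft_torque": the same for the moment, N m; "grip_width": opening from 0.0 (shut) to 1.0 (fully open); "finger_force": force on a finger pad.
Only numpy, scipy, OpenCV 4.12 (cv2) and the standard library are available. Lean on these libraries where they do the work, as an engineer would, in place of code of your own. Each camera call takes 0.05 s, during which the arm holds its last target. There are 200 camera calls.

## Task

Clear up after gluing: stand every white dispenser bottle in an empty cell of the crate, fully down on the cell's floor, with its red spout pointing straight to the crate's front (the side with the orange stripe); some cells already hold a tin hidden under the dust flap, so feel for the empty ones. Nest the three mixing cups upright in size order, the small one in the medium one and that in the large one, which stays standing on the bench. Leave the motor, the meter and the carton where they are.

Things in the scene. Friction and masses are not known exactly. Their poses are not given: they have to be found in the camera images.
- crate: Grey plastic crate fixed to the bench, 132 (its x) x 264 (its y) x 80 mm high: 8 cells, 2 along x by 4 along y, each 54 x 56 mm inside, walls 8 mm, floor 4 mm above the bench. Origin: centre of the underside. Its front is the -x side, with the orange stripe. A black dust flap covers each cell. At least as many cells are empty as there are bottles; the other cells hold hidden tins, which stay.
- cell0 (a point): Middle of the mouth of cell 0, at the rim, (-31, -96, 80) mm in the crate's frame. Flap level with the rim, hinged on the cell's +x edge: a push of 1 N swings it down and it springs shut; a bottle going in needs up to about 8 N and holds it aside. Over a hidden tin (44 mm across, 62 high, top 14 mm below the rim) it stops after about 5 mm at its middle; over an empty cell it goes 30 mm and more.
- cell1 (a point): Middle of the mouth of cell 1, at the rim, (-31, -32, 80) mm in the crate's frame. Flap level with the rim, hinged on the cell's +x edge: a push of 1 N swings it down and it springs shut; a bottle going in needs up to about 8 N and holds it aside. Over a hidden tin (44 mm across, 62 high, top 14 mm below the rim) it stops after about 5 mm at its middle; over an empty cell it goes 30 mm and more.
- cell2 (a point): Middle of the mouth of cell 2, at the rim, (-31, 32, 80) mm in the crate's frame. Flap level with the rim, hinged on the cell's +x edge: a push of 1 N swings it down and it springs shut; a bottle going in needs up to about 8 N and holds it aside. Over a hidden tin (44 mm across, 62 high, top 14 mm below the rim) it stops after about 5 mm at its middle; over an empty cell it goes 30 mm and more.
- cell3 (a point): Middle of the mouth of cell 3, at the rim, (-31, 96, 80) mm in the crate's frame. Flap level with the rim, hinged on the cell's +x edge: a push of 1 N swings it down and it springs shut; a bottle going in needs up to about 8 N and holds it aside. Over a hidden tin (44 mm across, 62 high, top 14 mm below the rim) it stops after about 5 mm at its middle; over an empty cell it goes 30 mm and more.
- cell4 (a point): Middle of the mouth of cell 4, at the rim, (31, -96, 80) mm in the crate's frame. Flap level with the rim, hinged on the cell's +x edge: a push of 1 N swings it down and it springs shut; a bottle going in needs up to about 8 N and holds it aside. Over a hidden tin (44 mm across, 62 high, top 14 mm below the rim) it stops after about 5 mm at its middle; over an empty cell it goes 30 mm and more.
- cell5 (a point): Middle of the mouth of cell 5, at the rim, (31, -32, 80) mm in the crate's frame. Flap level with the rim, hinged on the cell's +x edge: a push of 1 N swings it down and it springs shut; a bottle going in needs up to about 8 N and holds it aside. Over a hidden tin (44 mm across, 62 high, top 14 mm below the rim) it stops after about 5 mm at its middle; over an empty cell it goes 30 mm and more.
- cell6 (a point): Middle of the mouth of cell 6, at the rim, (31, 32, 80) mm in the crate's frame. Flap level with the rim, hinged on the cell's +x edge: a push of 1 N swings it down and it springs shut; a bottle going in needs up to about 8 N and holds it aside. Over a hidden tin (44 mm across, 62 high, top 14 mm below the rim) it stops after about 5 mm at its middle; over an empty cell it goes 30 mm and more.
- cell7 (a point): Middle of the mouth of cell 7, at the rim, (31, 96, 80) mm in the crate's frame. Flap level with the rim, hinged on the cell's +x edge: a push of 1 N swings it down and it springs shut; a bottle going in needs up to about 8 N and holds it aside. Over a hidden tin (44 mm across, 62 high, top 14 mm below the rim) it stops after about 5 mm at its middle; over an empty cell it goes 30 mm and more.
- bottle0: White dispenser bottle (may be absent), 220 g: round body 46 mm across (bottom edge bevelled by 5 mm) and 80 mm high, sloping shoulder to 90 mm, then a black round cap 28 mm across from 90 to 124 mm, with a red spout near the top that sticks out on one side along the bottle's +x (8 mm high, 9 mm wide, its end 32 mm from the axis). Origin: centre of the underside; z up.
- spout0 (a point): End of the red spout of bottle0, 32 mm from the bottle's axis along its +x, 118 mm above its underside.
- bottle1: White dispenser bottle (may be absent), 220 g: round body 46 mm across (bottom edge bevelled by 5 mm) and 80 mm high, sloping shoulder to 90 mm, then a black round cap 28 mm across from 90 to 124 mm, with a red spout near the top that sticks out on one side along the bottle's +x (8 mm high, 9 mm wide, its end 32 mm from the axis). Origin: centre of the underside; z up.
- spout1 (a point): End of the red spout of bottle1, 32 mm from the bottle's axis along its +x, 118 mm above its underside.
- bottle2: White dispenser bottle (may be absent), 220 g: round body 46 mm across (bottom edge bevelled by 5 mm) and 80 mm high, sloping shoulder to 90 mm, then a black round cap 28 mm across from 90 to 124 mm, with a red spout near the top that sticks out on one side along the bottle's +x (8 mm high, 9 mm wide, its end 32 mm from the axis). Origin: centre of the underside; z up.
- spout2 (a point): End of the red spout of bottle2, 32 mm from the bottle's axis along its +x, 118 mm above its underside.
- bottle3: White dispenser bottle (may be absent), 220 g: round body 46 mm across (bottom edge bevelled by 5 mm) and 80 mm high, sloping shoulder to 90 mm, then a black round cap 28 mm across from 90 to 124 mm, with a red spout near the top that sticks out on one side along the bottle's +x (8 mm high, 9 mm wide, its end 32 mm from the axis). Origin: centre of the underside; z up.
- spout3 (a point): End of the red spout of bottle3, 32 mm from the bottle's axis along its +x, 118 mm above its underside.
- cup_large: Round aluminium mixing cup, open at the top, the large one of three: 72 mm across the rim, 38 mm high, nearly straight 3 mm wall and 3 mm floor; it cannot be gripped across, and need not be moved. Origin: centre of the underside; z up.
- cup_medium: Round aluminium mixing cup, open at the top, the medium one of three: 56 mm across the rim, 50 mm high, nearly straight 3 mm wall and 3 mm floor; fits loosely in the large one and then stands 15 mm proud of its rim. Origin: centre of the underside; z up.
- cup_small: Round aluminium mixing cup, open at the top, the small one of three: 42 mm across the rim, 62 mm high, nearly straight 3 mm wall and 3 mm floor; fits loosely in the medium one and then stands 15 mm proud of its rim. Origin: centre of the underside; z up.
- motor: Stepper motor, 57 mm square, 60 mm high with a 20 mm shaft on top, loose. Origin: centre of the underside. Bystander.
- meter: Yellow multimeter lying flat, 150 x 75 x 32 mm, loose. Origin: centre of the underside. Bystander.
- carton: Small closed cardboard box, 80 x 100 x 60 mm, loose. Origin: centre of the underside. Bystander.

How it is judged:
At the end, for the whole second after the job is handed in: Each bottle stands on a cell's floor (underside under 12 mm above the bench, tilt < 0.2 rad), spout to the crate's front within 0.40 rad; medium cup on the large cup's floor, small on the medium's (centres within 12 mm, undersides < 9 mm apart, tilt < 0.15 rad), large upright on the bench; at rest (z of bottle0 in the frame of crate between -0.002 and 0.012 m and angle between each of bottle0, bottle1, bottle2, bottle3's own z axis and vertical below 0.2 rad and linear speed of each of bottle0, bottle1, bottle2, bottle3, cup_medium, cup_small, cup_large below 0.03 m/s and x of bottle0 in the frame of crate between -0.066 and 0.066 m and y of bottle0 in the frame of crate between -0.132 and 0.132 m and angle between the x axis of each of bottle0, bottle1, bottle2, bottle3 and the x axis of crate, either way round below 0.4 rad and ((x of bottle0 in the frame of crate below 0 m and x of spout0 in the frame of crate below -0.04 m) or (x of bottle0 in the frame of crate above 0 m and x of spout0 in the frame of crate below 0.02 m)) and z of bottle1 in the frame of crate between -0.002 and 0.012 m and x of bottle1 in the frame of crate between -0.066 and 0.066 m and y of bottle1 in the frame of crate between -0.132 and 0.132 m and ((x of bottle1 in the frame of crate below 0 m and x of spout1 in the frame of crate below -0.04 m) or (x of bottle1 in the frame of crate above 0 m and x of spout1 in the frame of crate below 0.02 m)) and z of bottle2 in the frame of crate between -0.002 and 0.012 m and x of bottle2 in the frame of crate between -0.066 and 0.066 m and y of bottle2 in the frame of crate between -0.132 and 0.132 m and ((x of bottle2 in the frame of crate below 0 m and x of spout2 in the frame of crate below -0.04 m) or (x of bottle2 in the frame of crate above 0 m and x of spout2 in the frame of crate below 0.02 m)) and z of bottle3 in the frame of crate between -0.002 and 0.012 m and x of bottle3 in the frame of crate between -0.066 and 0.066 m and y of bottle3 in the frame of crate between -0.132 and 0.132 m and ((x of bottle3 in the frame of crate below 0 m and x of spout3 in the frame of crate below -0.04 m) or (x of bottle3 in the frame of crate above 0 m and x of spout3 in the frame of crate below 0.02 m)) and horizontal distance between cup_medium and cup_large below 0.012 m and z of cup_medium in the frame of cup_large between 0 and 0.009 m and angle between each of cup_medium, cup_small's own z axis and vertical below 0.15 rad and horizontal distance between cup_small and cup_medium below 0.012 m and z of cup_small in the frame of cup_medium between 0 and 0.009 m and angle between cup_large's own z axis and vertical below 0.1 rad and height (world z) of cup_large below 0.008 m); the robot touches nothing.
It fails at once if the motor is pushed more than 25 mm away (distance of motor from where it was at the start of the episode above 0.025 m).
It fails at once if the meter is pushed more than 25 mm away (distance of meter from where it was at the start of the episode above 0.025 m).
It fails at once if the carton is pushed more than 25 mm away (distance of carton from where it was at the start of the episode above 0.025 m).
Of tin0, tin1, tin2, tin3, tin4, tin5, tin6, tin7 only 2 to 4 are there at a start; the rules pass over those that are not, and their reading is None.
Of bottle0, bottle1, bottle2, bottle3 only 3 to 4 are there at a start; the rules pass over those that are not, and their reading is None.
At some moment in a run one of cup_large, cup_medium may be knocked a few centimetres aside while the robot is not near it.
It also fails if it takes over 210 s, if anything falls off the work surface, if the arm or the gripper's body presses on something with over 40 N, if the wrist force passes 120 N, or if a joint passes its speed limit or range.

## Working session

There is one attempt and no reset: what is moved stays moved. The work goes in short steps, each a Python script; the robot and the scene stay as the last script left them, time stands still between calls to the robot, and variables do not carry over. Pictures are saved under pics/ and viewed, at most 14 in all, crops included, and the job is handed in when it is done.

```bash
ls; mkdir -p pics
python3 - <<'E'
from workcell import *
import cv2
for n in("scene","side"):
    d=get_image(n); cv2.imwrite(f"pics/{n}0.png",d["image"][:,:,::-1])
    R=cv2.Rodrigues(d["rvec"])[0]; print(n,d["camera_matrix"].tolist(),(-R.T@d["tvec"].reshape(3)).round(3),R[2].round(2))
s=observe();print(s["clock"],s["eef_pos"],s["eef_rot"],s["force"])
E
```

```text
pics
scene [[575.0942888505397, 0.0, 323.52941682658684], [0.0, 575.0942888505397, 233.0430337573597], [0.0, 0.0, 1.0]] [1.062 0.636 1.191] [-0.35 -0.48 -0.81]
side [[595.1773642301106, 0.0, 325.8795878866993], [0.0, 595.1773642301106, 235.68100783013568], [0.0, 0.0, 1.0]] [ 0.442 -0.731  0.828] [ 0.17  0.71 -0.68]
0.1 [ 0.15340141 -0.52769075  0.23020349] [[ 9.60272186e-01  2.79064877e-01 -3.50125459e-04]
 [ 2.79064992e-01 -9.60269989e-01  2.06830860e-03]
 [ 2.40977315e-04 -2.08384698e-03 -9.99997800e-01]] [ 0.02483133 -0.52649708 -0.25535567]
```

View pics/scene0.png

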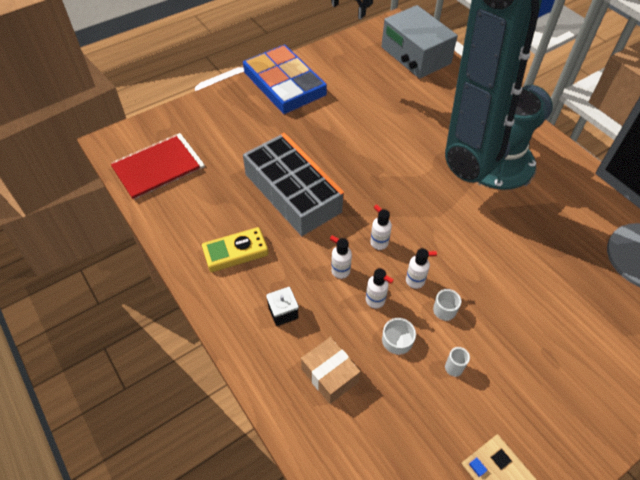

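View pics/side0.png

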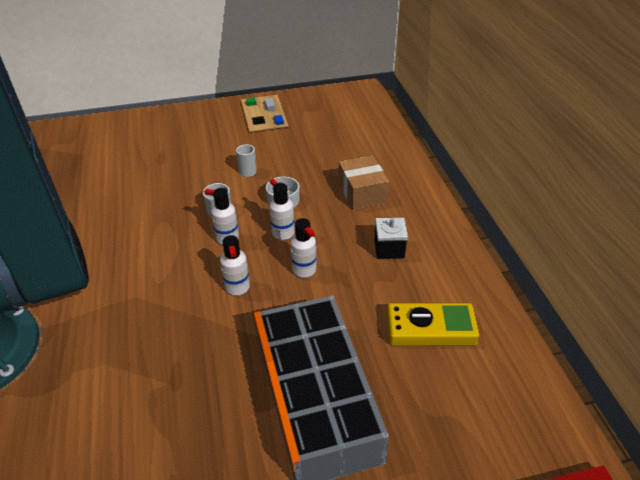

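Scene: four bottles (caps at about (342,245), (383,217), (379,276), (421,256)), cups at (447,304) medium, (399,335) large and (458,361) small, and the crate with its stripe from (283,138) to (342,193). I'll take rough positions from rays, then wrist views from above.

```bash
cat > h.py <<'E'
from workcell import *
import numpy as np, cv2
def cam(n):
    s=observe(); d=get_image(n); K=d["camera_matrix"]
    if n=="wrist":
        T=np.eye(4);T[:3,:3]=s["eef_rot"];T[:3,3]=s["eef_pos"];C=T@d["hand_eye"];R=C[:3,:3];o=C[:3,3]
    else:
        R=cv2.Rodrigues(d["rvec"])[0].T;o=-R@np.ravel(d["tvec"])
    return d["image"],K,R,o
def ray(c,uv,z):
    _,K,R,o=c; r=R@np.linalg.solve(K,[uv[0],uv[1],1.]); return o+r*(z-o[2])/r[2]
def proj(c,p):
    _,K,R,o=c; q=K@(R.T@(np.asarray(p)-o)); return q[:2]/q[2]
def down(yaw):  # tool x axis at yaw, closing line (y) at yaw-90
    c,s=np.cos(yaw),np.sin(yaw); return np.array([[c,s,0],[s,-c,0],[0,0,-1.]])
def save(c,n): cv2.imwrite(f"pics/{n}.png",c[0][:,:,::-1])
def blobs(m,amin):
    n,l,st,ce=cv2.connectedComponentsWithStats(m.astype(np.uint8)*255)
    return [(ce[i],st[i]) for i in range(1,n) if st[i,4]>=amin]
E
python3 - <<'E'
from h import *
a=cam("scene");b=cam("side")
for u in[(342,243),(383,214),(379,273),(421,253)]:print("cap S",ray(a,u,.124)[:2].round(3))
for u in[(222,193),(280,186),(303,226),(231,242)]:print("cap D",ray(b,u,.124)[:2].round(3))
for u,z in[((447,295),.05),((399,327),.038),((458,353),.062)]:print("cup S",ray(a,u,z)[:2].round(3))
for u,z in[((217,189),.05),((283,185),.038),((246,150),.062)]:print("cup D",ray(b,u,z)[:2].round(3))
for u in[(245,153),(283,137),(342,193),(305,212)]:print("crate S",ray(a,u,.08)[:2].round(3))
for u in[(255,313),(334,300),(384,437),(299,463)]:print("crate D",ray(b,u,.08)[:2].round(3))
for u,z in[((283,295),.06),((235,243),.032),((329,360),.06)]:print("by S",ray(a,u,z)[:2].round(3))
d=get_image("wrist");print(d["hand_eye"].round(3).tolist(),d["camera_matrix"])
E
```

```text
cap S [0.583 0.049]
cap S [0.454 0.036]
cap S [0.563 0.16 ]
cap S [0.452 0.171]
cap D [0.455 0.169]
cap D [0.565 0.163]
cap D [0.584 0.041]
cap D [0.455 0.03 ]
cup S [0.437 0.262]
cup S [0.574 0.259]
cup S [0.519 0.385]
cup D [0.448 0.279]
cup D [0.587 0.274]
cup D [0.526 0.389]
crate S [ 0.606 -0.358]
crate S [ 0.49  -0.352]
crate S [ 0.473 -0.1  ]
crate S [ 0.584 -0.102]
crate D [ 0.473 -0.099]
crate D [ 0.605 -0.103]
crate D [ 0.61  -0.356]
crate D [ 0.491 -0.364]
by S [0.749 0.056]
by S [ 0.76  -0.149]
by S [0.754 0.242]
[[0.001, -0.954, -0.3, 0.077], [1.0, 0.001, -0.0, 0.0], [0.001, -0.3, 0.954, -0.142], [0.0, 0.0, 0.0, 1.0]] [[418.19251772   0.         314.91826518]
 [  0.         418.19251772 230.26234483]
 [  0.           0.           1.        ]]
```

```bash
python3 - <<'E'
from h import *
import pickle
out={}
for n,p in[("crate",(.58,-.23,.33)),("bottles",(.54,.10,.33)),("cups",(.55,.31,.30))]:
    move_ptp(p,down(0)); c=cam("wrist"); save(c,n); out[n]=c
    print(n,observe()["clock"],observe()["q"].round(2))
pickle.dump(out,open("w.pkl","wb"))
E
python3 -c "
import cv2,numpy as np
a=[cv2.resize(cv2.imread('pics/%s.png'%n),(400,300)) for n in('crate','bottles','cups')]
cv2.imwrite('pics/m1.png',np.vstack([np.hstack(a[:2]),np.hstack([a[2],a[2]*0])]))"
```

```text
crate 2.2167 [-0.47  0.26  0.98 -0.    1.9   1.1 ]
bottles 3.525 [ 0.08  0.09  1.18 -0.    1.88  1.65]
cups 4.4333 [ 0.42  0.27  1.02 -0.    1.85  1.99]
```

View pics/m1.png

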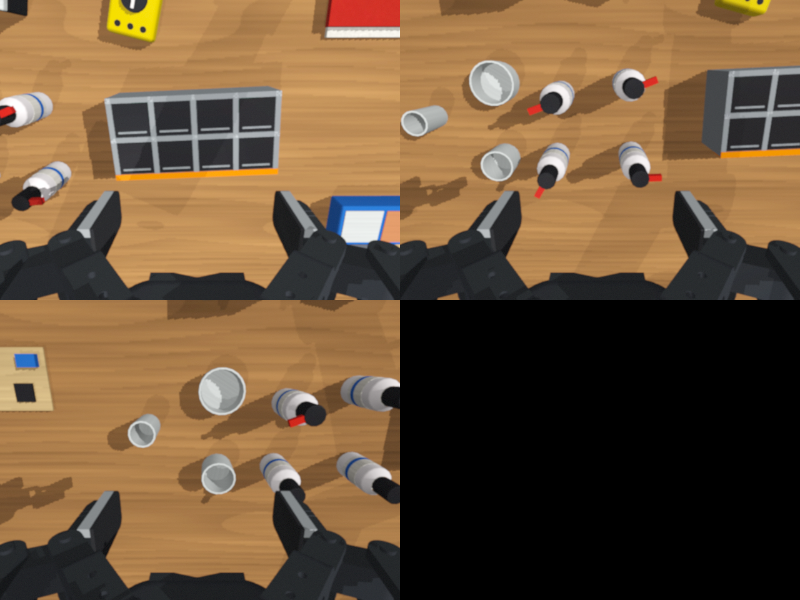

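Crate grid with eight flaps around (190,135) in panel 1; all caps and spouts visible in panel 2; three upright cups at (222,390), (218,475) and (143,432) in panel 3. Now I'll extract them numerically.

```bash
cat >> h.py <<'E'
def hsv(c): return cv2.cvtColor(c[0],cv2.COLOR_RGB2HSV).astype(int)
def near(c,m,p,rad,amin=60):
    """hull centroid of the blob of mask m nearest to the projection of p, within rad px"""
    q=proj(c,p); best=None
    cs,_=cv2.findContours(m.astype(np.uint8)*255,cv2.RETR_EXTERNAL,cv2.CHAIN_APPROX_NONE)
    for k in cs:
        hl=cv2.convexHull(k); M=cv2.moments(hl)
        if cv2.contourArea(k)<amin or M["m00"]==0: continue
        u=np.array([M["m10"],M["m01"]])/M["m00"]; d=np.hypot(*(u-q))
        if d<rad and (best is None or d<best[0]): best=(d,u,cv2.contourArea(hl),cv2.boundingRect(hl))
    return best
def red(c): H=hsv(c); return ((H[...,0]<6)|(H[...,0]>174))&(H[...,1]>170)&(H[...,2]>90)
def dark(c): H=hsv(c); return (H[...,2]<62)
def grey(c): H=hsv(c); return (H[...,1]<60)&(H[...,2]>75)
def bottle(c,xy):
    b=near(c,dark(c),(*xy,.107),45); 
    if b is None: return None
    p=ray(c,b[1],.107)
    r=near(c,red(c),(*p[:2],.118),60,25)
    if r is None: return p[:2],None,b
    v=ray(c,r[1],.118)-p; return p[:2],np.arctan2(v[1],v[0]),np.hypot(*v[:2]),b[2:]
def cup(c,xy,h):
    b=near(c,grey(c),(*xy,h/2),60,200); return None if b is None else (ray(c,b[1],h/2)[:2],b[2:])
E
python3 - <<'E'
from h import *
import pickle
w=pickle.load(open("w.pkl","rb"))
c=w["bottles"]
for xy in[(.583,.047),(.454,.034),(.564,.161),(.453,.17)]: print("B",bottle(c,xy))
for n in("bottles","cups"):
  for xy,h in[((.58,.266),.038),((.442,.27),.05),((.522,.387),.062)]: print(n,cup(w[n],xy,h))
c=w["crate"]; B=[]
for ce,st in blobs(dark(c),800):
    p=ray(c,ce,.08)
    if .4<p[0]<.7 and -.4<p[1]<-.05: B.append(p[:2]); print(p[:2].round(4),st)
B=np.array(B)
if len(B)==8:
    L=np.array([(x,y) for x in(-31,31) for y in(-96,-32,32,96)])/1000
    g=B.mean(0); Bc=B-g; yaw0=.06
    r=lambda a:np.array([[np.cos(a),-np.sin(a)],[np.sin(a),np.cos(a)]])
    P=L@r(yaw0).T; idx=[np.argmin(np.hypot(*(Bc-p).T)) for p in P]
    Q=Bc[idx]; yaw=np.arctan2((L[:,0]*Q[:,1]-L[:,1]*Q[:,0]).sum(),(L*Q).sum())
    print(g,yaw,idx,(1000*(Q-L@r(yaw).T)).round(1).tolist())
E
```

```text
B (array([0.58355523, 0.04935031]), np.float64(-1.1811280557468766), np.float64(0.022713861450363304), (796.5, (357, 125, 33, 32)))
B (array([0.4530157 , 0.03565773]), np.float64(-1.5122210331269859), np.float64(0.022578204643600202), (830.0, (367, 262, 31, 37)))
B (array([0.5635316 , 0.16232329]), np.float64(1.91688455532917), np.float64(0.022525031852602965), (833.5, (225, 148, 35, 33)))
B (array([0.45106473, 0.17378885]), np.float64(2.6198532176660536), np.float64(0.0238027117420155), (816.0, (221, 264, 31, 37)))
bottles (array([0.584455  , 0.27328439]), (4630.5, (110, 96, 81, 74)))
bottles (array([0.44228356, 0.27568667]), (2794.5, (129, 230, 64, 60)))
bottles (array([0.52220813, 0.3964174 ]), (2630.0, (2, 169, 75, 50)))
cups (array([0.58357973, 0.26867788]), (4610.0, (317, 107, 77, 78)))
cups (array([0.44163769, 0.27232563]), (2853.5, (322, 246, 56, 65)))
cups (array([0.52121947, 0.39433582]), (2055.0, (204, 182, 53, 55)))
[ 0.5836 -0.3214] [ 383  156   57   54 2522]
[ 0.5802 -0.2577] [ 315  159   57   54 2531]
[ 0.5772 -0.1941] [ 247  162   58   54 2492]
[ 0.5756 -0.1304] [ 180  166   60   53 2337]
[ 0.5217 -0.3245] [ 383  220   54   49 2170]
[ 0.5189 -0.2601] [ 318  223   54   49 2147]
[ 0.5158 -0.1967] [ 253  226   55   49 2172]
[ 0.5141 -0.1364] [ 189  228   57   49 1712]
[ 0.54837121 -0.22765518] 0.0440926942500808 [np.int64(4), np.int64(5), np.int64(6), np.int64(7), np.int64(0), np.int64(1), np.int64(2), np.int64(3)] [[0.0, 0.5], [0.1, 0.8], [-0.2, 0.4], [0.9, -3.3], [-0.0, 0.8], [-0.6, 0.5], [-0.7, 0.3], [0.5, 0.0]]
```

```bash
cat >> h.py <<'E'
CG=np.array([.5483,-.2272]); CY=.0455
def cell(i):
    x,y=[(x,y) for x in(-.031,.031) for y in(-.096,-.032,.032,.096)][i]
    c,s=np.cos(CY),np.sin(CY); return CG+[c*x-s*y,s*x+c*y]
E
python3 - <<'E'
from h import *
command_gripper(0); t0=observe()["clock"]; e=[]
for i in(7,3,6,2,5,1,4,0):
    x,y=cell(i); move_ptp((x,y,.105),down(CY)); f0=observe()["force"]
    g=move_linear((x,y,.052),v=.06,guard=4); s=observe(); z=s["eef_pos"][2]
    print(i,g,round(z,4),(s["force"]-f0).round(1),round(s["clock"],1))
    move_linear((x,y,.105),v=.2)
    if z<.06: e.append(i)
    if len(e)==4: break
print(e)
E
```

```text
7 True 0.0763 [0.5 0.8 3.5] 7.5
3 False 0.0523 [-1.2  1.   1.1] 9.2
6 False 0.0523 [-0.2  0.  -0.5] 11.1
2 True 0.0764 [-1.   0.8  4.9] 12.4
5 False 0.0523 [ 0.1 -2.  -0.5] 14.2
1 False 0.0524 [-0.9 -0.6 -1.2] 16.0
[3, 6, 5, 1]
```

Cells 3, 6, 5 and 1 are empty. Picking the first bottle.

```bash
cat >> h.py <<'E'
def pick(xy,yaw,cellid,place_yaw):
    x,y=xy; R=down(yaw); command_gripper(.65)
    move_ptp((x,y,.20),R); q6=observe()["q"][5]
    g=move_linear((x,y,.088),v=.15,guard=12); print("down",g,observe()["eef_pos"].round(4),"q6",q6.round(2))
    command_gripper(0); s=observe(); print("grip",round(s["grip_width"],3),s["finger_force"])
    move_linear((x,y,.238),v=.25)
    cx,cy=cell(cellid)-.0015*np.array([np.cos(CY),np.sin(CY)])
    move_ptp((cx,cy,.238),down(place_yaw)); move_linear((cx,cy,.185),v=.2)
    f0=observe()["force"]
    g=move_linear((cx,cy,.0925),v=.07,guard=22); s=observe()
    print("in",g,s["eef_pos"].round(4),(s["force"]-f0).round(1),"w",round(s["grip_width"],3),"t",round(s["clock"],1))
    return g
def release():
    command_gripper(.55); p=observe()["eef_pos"]; move_linear((p[0],p[1],.20),v=.2); print("t",observe()["clock"])
E
python3 - <<'E'
from h import *
g=pick((.5836,.0493),np.pi-1.18,6,CY); 
if not g: release()
c=cam("side");save(c,"s1")
E
```

```text
down False [0.5844 0.049  0.0891] q6 -0.4
grip 0.309 60.94272718313732
in False [ 0.5765 -0.1937  0.0937] [-3.1  0.8  7.2] w 0.307 t 23.5
t 24.5333
```

View pics/s1.png

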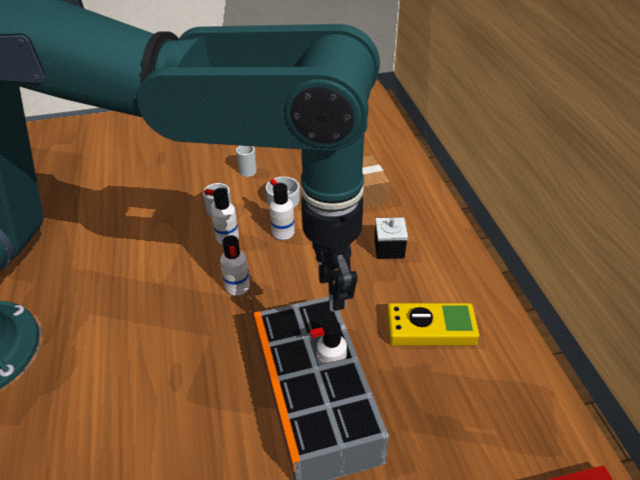

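Bottle stands in cell 6 (cap at (331,335)) with its spout pointing to the stripe. Doing the rest the same way.

```bash
python3 - <<'E'
from h import *
for xy,yaw,k,py in[((.453,.0357),np.pi-1.512,5,CY),((.5635,.1623),1.917,3,CY+np.pi),((.451,.1738),2.62,1,CY+np.pi)]:
    if pick(xy,yaw,k,py): break
    release()
move_ptp((.55,-.02,.33),down(0)); save(cam("side"),"s2")
move_ptp((.58,-.23,.38),down(0)); c=cam("wrist"); save(c,"w2")
move_ptp((.55,.31,.30),down(0)); c=cam("wrist"); save(c,"w3")
for xy,h in[((.583,.269),.038),((.442,.272),.05),((.521,.394),.062)]: print(cup(c,xy,h))
E
python3 -c "
import cv2,numpy as np
a=[cv2.resize(cv2.imread('pics/%s.png'%n),(400,300)) for n in('s2','w2','w3')]
cv2.imwrite('pics/m2.png',np.vstack([np.hstack(a[:2]),np.hstack([a[2],a[2]*0])]))"
```

```text
down False [0.4539 0.0355 0.0889] q6 -0.1
grip 0.314 62.1650246711215
in False [ 0.5795 -0.2577  0.0935] [-3.1  1.2  4.6] w 0.312 t 31.1
t 32.1
down False [0.5644 0.1623 0.0892] q6 -0.16
grip 0.312 61.07522330858046
in False [ 0.5117 -0.1327  0.0937] [-3.   1.5  7.4] w 0.309 t 39.4
t 40.425
down False [0.4519 0.1737 0.089 ] q6 -0.8
grip 0.305 61.86011972626147
in False [ 0.5175 -0.2606  0.0936] [-3.6  2.   5.8] w 0.312 t 47.4
t 48.4167
(array([0.58347689, 0.26890543]), (4595.5, (317, 108, 77, 77)))
(array([0.41203732, 0.29132962]), (2798.0, (305, 270, 54, 66)))
(array([0.52105638, 0.39456843]), (2041.5, (204, 183, 53, 54)))
```

View pics/m2.png

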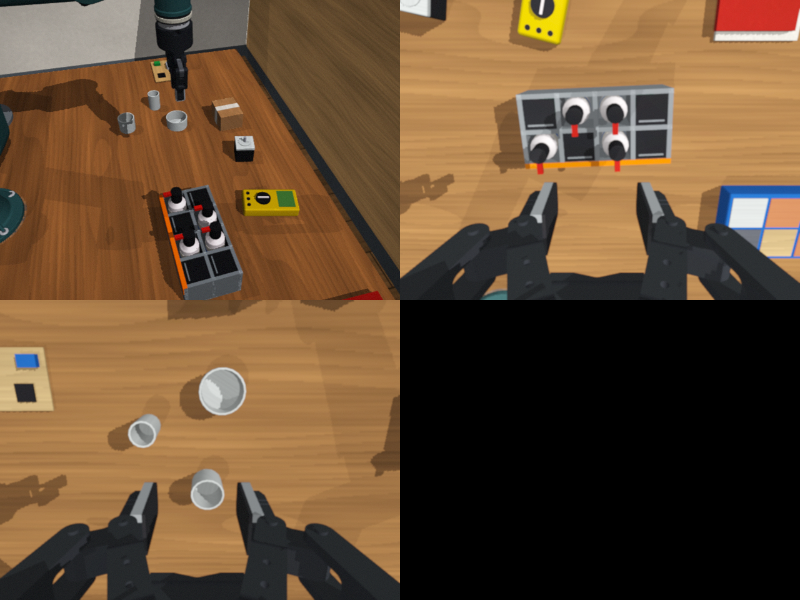

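All four bottles are seated with spouts to the front. The medium cup was knocked to (0.412, 0.291), so I'm using the new position.

```bash
cat >> h.py <<'E'
def nest(a,b,zt,zp,yaw=0.,w=1.0,rel=.85):
    R=down(yaw); command_gripper(w)
    move_ptp((*a,.14),R); print("down",move_linear((*a,zt),v=.12,guard=8))
    command_gripper(0); s=observe(); print("grip",round(s["grip_width"],3),round(s["finger_force"],1))
    move_linear((*a,.17),v=.2); move_ptp((*b,.17),R); move_linear((*b,.11),v=.15)
    g=move_linear((*b,zp),v=.06,guard=7); s=observe(); print("in",g,s["eef_pos"].round(4),s["force"].round(1),round(s["grip_width"],3),round(s["clock"],1)); return g
E
python3 - <<'E'
from h import *
c=cam("wrist"); m=cup(c,(.412,.291),.05); l=cup(c,(.583,.269),.038); print(m,l)
g=nest(m[0],l[0],.028,.033)
c=cam("side"); save(c,"s3")
E
python3 -c "
import cv2
cv2.imwrite('pics/s3c.png',cv2.resize(cv2.imread('pics/s3.png')[110:260,180:380],None,fx=3,fy=3))"
```

```text
(array([0.4120706 , 0.29130758]), (2800.0, (305, 270, 54, 66))) (array([0.58351863, 0.26886781]), (4600.5, (317, 108, 77, 77)))
down False
grip 0.633 63.4
in True [0.5831 0.2687 0.0344] [0.2 0.7 5.3] 0.629 60.6
```

View pics/s3c.png

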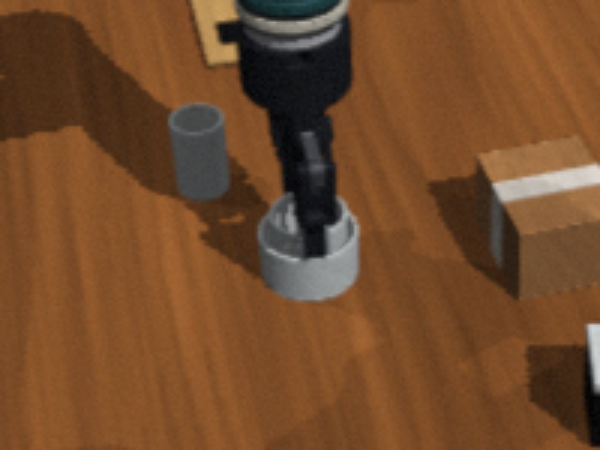

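The medium cup sits inside the large one with the fingers near the rim. I'll release it, look again, then do the small cup.

```bash
python3 - <<'E'
from h import *
command_gripper(.85); p=observe()["eef_pos"]; move_linear((p[0],p[1],.15),v=.15)
move_ptp((.58,.31,.30),down(0)); c=cam("wrist"); save(c,"w4")
print(cup(c,(.521,.394),.062), cup(c,(.5835,.2689),.038), observe()["clock"])
E
python3 -c "
import cv2
cv2.imwrite('pics/w4c.png',cv2.resize(cv2.imread('pics/w4.png')[100:340,150:450],None,fx=2,fy=2))"
```

```text
(array([0.52075189, 0.39389221]), (2069.0, (207, 209, 52, 56))) (array([0.5829077 , 0.26874846]), (4400.5, (319, 137, 75, 76))) 62.65
```

View pics/w4c.png

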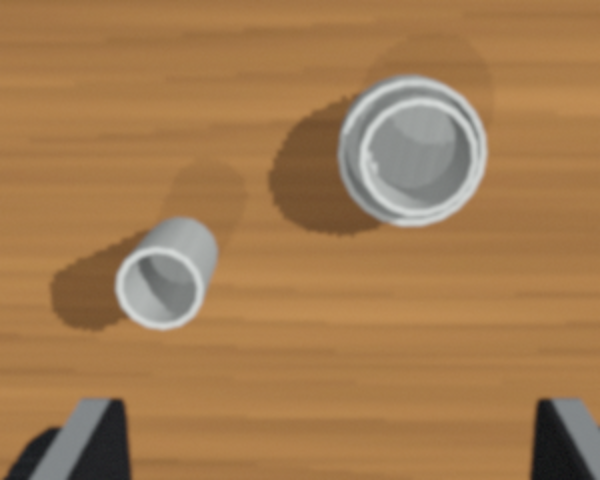

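Medium cup is seated in the large one (rim centre at full-image (360,178.5)); small rim centre at (230,244).

```bash
python3 - <<'E'
from h import *
c=cam("wrist"); m=ray(c,(360,178.5),.053); s=ray(c,(230,244),.062); s2=cup(c,(.521,.394),.062)[0]
print(m,s,s2,"dia",(ray(c,(330,178),.053)-ray(c,(390,178),.053))[1])
g=nest((s[:2]+s2)/2,m[:2],.040,.049,w=.9)
p=observe()["eef_pos"]
if p[2]<.056:
    command_gripper(.7); move_linear((p[0],p[1],.16),v=.15)
    move_ptp((.58,.31,.30),down(0)); save(cam("wrist"),"w5")
    move_ptp((.45,.0,.35),down(0))
save(cam("side"),"s5"); print(observe()["clock"])
E
python3 -c "
import cv2,numpy as np,os
a=cv2.resize(cv2.imread('pics/s5.png')[120:270,180:380],(400,300))
b=cv2.imread('pics/w5.png')
b=a*0 if b is None else cv2.resize(b[100:250,250:450],(400,300))
cv2.imwrite('pics/m5.png',np.hstack([a,b]))"
```

```text
[0.58497914 0.26718425 0.053     ] [0.52349976 0.39014019 0.062     ] [0.52072118 0.39390794] dia 0.055826400868428855
down False
grip 0.464 60.7
in True [0.5842 0.2669 0.0517] [-0.   0.   4.6] 0.466 68.0
71.225
```

View pics/m5.png

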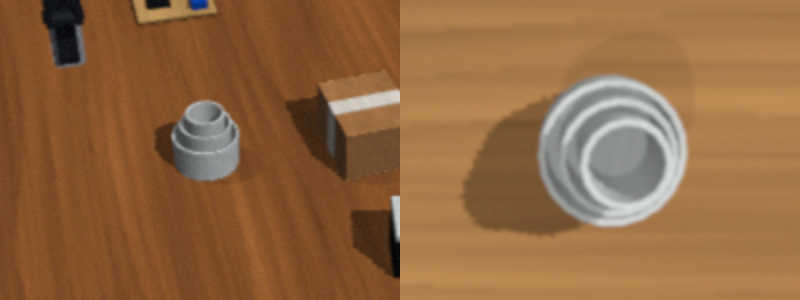

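All three cups are nested and level. The bottles were released with their undersides about 4–5 mm above the bench, on the cell floors. Handing in.

```bash
python3 -c "
from workcell import *
print(sign_off(),observe()['clock'])"
```

```text
the job is handed in; nothing more can be done
the job is handed in; nothing more can be done
```

I handed the job in at about 71 s on the robot's clock, with no verdict returned: the four bottles stand in cells 1, 3, 5 and 6 with their spouts to the front, the three cups are nested on the bench, and I did not move the motor, meter or carton.

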